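# Put the blue mandrel away in the hole that fits it

## Task

Take the blue-capped pastry mandrel out of the slanted draining stand and put it away, foot down, in the hole of the graded storage rack that fits its diameter. The bored board has some sideways play in its frame, so feel for the hole without forcing; lower the mandrel gently until it is fully home on the rack's floor, standing upright, then let go. Leave the other two mandrels and the plant, mill and mug where they are.

Things in the scene. Friction and masses are not known exactly. Their poses are not given: they have to be found in the camera images.
- mandrel_blue: The mandrel to put away: straight round beech rod, 34 mm diameter, 170 mm long, about 0.12 kg (varies), blue cap on its upper 24 mm (same diameter), foot chamfered 2.5 mm over the last 4 mm. Own z runs along the rod from foot to cap. Its origin is on the rod's SURFACE at the foot end; the axis lies 17 mm away along own +x. At first it leans in the stand, cap towards the robot.
- mandrel_blue_foot (a point): Centre of the blue mandrel's foot, on its axis at the very end; same axes as the body (z from foot to cap).
- mandrel_blue_grip (a point): Point on the blue mandrel's axis 138 mm up from the foot and 32 mm below the cap's end; a good place to grip, since the stand's back reaches only the lower 100 mm of the rod.
- mandrel_grey: Bystander: the same kind of rod, 30 mm in diameter, 170 mm long, grey cap, leaning in another place of the same stand; origin on its surface at the foot.
- mandrel_green: Bystander: the same kind of rod, 26 mm in diameter, 170 mm long, green cap, leaning in another place of the same stand; origin on its surface at the foot.
- stand: White draining stand, fixed, 264 mm wide (own y), 100 mm high, origin under its centre. Three mandrels lie side by side at own y = -85, 0, +85 mm (which is where varies), tilted 0.6 rad from vertical: foot to cap is (-0.565, 0, 0.825) in the stand's frame. Each foot is on a ledge; a back plate carries the lower 100 mm and 10 mm ribs flank the lower 90 mm. Draw a rod out along its axis.
- rack: Storage rack, fixed: dark steel frame 92 x 296 mm (own x, y), 58 mm high, origin under its centre; the top of its floor is 12 mm above the origin. In it lies a light wooden board 70 x 256 mm, 45 mm thick, its top 58 mm above the origin, with five round through holes in a row along own y, each 1.6 mm wider than the rod it is for.
- rack_row_mid (a point): Middle of the row of holes, level with the board's top, if the board were centred (fixed to the frame, same axes as the rack). With the board centred, the holes for rods of 22, 26, 30, 34 and 38 mm lie at y = +100, +50, 0, -50 and -100 mm from here, x = 0.
- rack_hole34_mid (a point): Mouth centre of the 34 mm hole, level with the board's top, if the board were centred; fixed to the frame, it does NOT follow the board. The board can slide along the rack's y by up to 12 mm either way and stays where left (a rub of about 10 N holds it). Its place is unknown and not reported, so the true hole is up to 12 mm off along y (x is true).
- plant: Bystander: loose white flower pot with a green plant, 90 mm wide, about 150 mm high; origin under its centre.
- mill: Bystander: loose steel pepper mill, 54 mm wide, 155 mm high; origin under its centre.
- mug: Bystander: loose white mug, 82 mm wide, 95 mm high; origin under its centre.
Not all that is in view belongs to the job. What is shaped like the mandrel_blue but red is not meant.

How it is judged (in metres and radians):
At the end, for the whole second after the job is handed in: The blue mandrel stands foot down and at rest in the 34 mm hole, its foot within 4 mm of the rack's floor, within 4 mm of the row's line and within 15 mm of the hole's mid position along the row (the board's play), less than 0.08 rad from upright (z of mandrel_blue_foot in the frame of rack below 0.016 m and x of mandrel_blue_foot in the frame of rack between -0.004 and 0.004 m and y of mandrel_blue_foot in the frame of rack between -0.065 and -0.035 m and angle between mandrel_blue's own z axis and vertical below 0.08 rad and linear speed of mandrel_blue below 0.02 m/s); the robot touches nothing.
It fails at once if one of the other two mandrels is shifted by more than 20 mm (distance of any of mandrel_grey, mandrel_green from where it was at the start of the episode above 0.02 m).
It fails at once if the blue mandrel is forced or dropped hard: more than 80 N between it and the rack (contact force between mandrel_blue and rack above 80 N).
It fails at once if the plant, the mill or the mug is shifted by more than 30 mm (distance of any of plant, mill, mug from where it was at the start of the episode above 0.03 m).
It also fails if it takes over 64 s, if anything falls off the work surface, if the arm or the gripper's body presses on something with over 40 N, if the wrist force passes 120 N, or if a joint passes its speed limit or range.

## Robot

A 7-joint arm with a two-finger parallel gripper is mounted at the origin on the work surface. World frame = base frame: x ahead of the robot, y to its left, z up, the work surface at z = 0. Lengths are in mm, angles in rad, forces in N, time in s.
With the tool pointing down it reaches from about 400 to 875 mm from the base axis. Payload 4.4 kg.
Tool frame: the origin (TCP) lies at the very end of the fingers, on their centre line; the grasp point (between the pads) lies 19 mm behind it; z points along the fingers, y is the line along which they close (so a half turn about z gives the same grasp; the last joint's range is limited). The gripper opens to 85 mm and grips with 20 to 120 N. Pads are 22 mm wide; open, the fingers measure 114 mm over their backs; the gripper's body (76 mm by 85 mm) begins 54 mm behind the grasp point. The pads swing forward as they close: fully open they stand 13 mm farther back than shut.
Start: joints at [1.053, 0.628, 0.038, 1.517, -0.027, 0.996, -0.02], TCP at [283.809, -584.782, 231.313] pointing down, gripper open.
Joint ranges: [-3.06, 3.06], [-0.37, 2.12], [-1.25, 1.32], [0.18, 2.47], [-1.1, 4.24], [0.23, 1.98], [-2.94, 2.94]. Speed limits (rad/s): [2.57, 2.57, 3.14, 3.14, 3.14, 3.14, 3.14].

## Interface

Orientations are given as [roll, pitch, yaw] about the fixed x, y, z axes, in that order (R = Rz(yaw) Ry(pitch) Rx(roll)).
In Python, from cell import monitor, viewer, workorder gives the robot as it stands.
- The arm moves only by the tool arm_command, never from a script. Its argument "series" is one flat list of numbers, 5 for each row, row after row: the opening in per cent of the stroke, from 0 (shut) to 100 (fully open), then the shift along the tool's x, y, z in cm, then the turn about the tool's z in degrees. In form: [claw, x, y, z, roll, claw, x, y, z, roll, ...]. A call has exactly 5 rows; each row is the pose to reach, as a shift and turn from the pose commanded when the call began, along the tool's axes at that moment; what a row does not reach only later rows make up. A row lasts 1/12 s, in which the tool goes at most 41.7 mm and 7.16 degrees, less where a joint would pass 70% of its speed; a pose out of reach is approached as far as the arm can. A call with a gripper value outside its range is refused whole. The fingers move at their own pace and stop on an object; the grip force is fixed at half the most. Time passes only in rows, so rows that repeat a pose let the fingers close, or fill a call up. It gives the time, the measured TCP pose, the force, the opening and the grip force at its end, in the units of the state.
- monitor.read_state(): the state, without advancing time (a new reading comes with each control period).
- viewer.get_image(name): name is "side" or "top" or "wrist"; returns (picture, depth): 420x560x3 uint8, red, green, blue; 420x560 float32, mm along the optical axis (not along the pixel's ray), 0 where there is no reading.
- viewer.camera_model(name): a dict with "mtx" (3x3 intrinsics, pixels), "R" (3x3) and "t" (3): a world point X has camera coordinates R X + t. Camera axes: x right, y down, z forward; pixel columns grow to the right and rows downward; lengths in mm; the calibration is good to about 2 mm. A picture is of the moment at which its call begins: read the wrist's pose just before it. camera_model takes no time and is no camera call; for the wrist camera it gives the pose at the moment of the call.
- workorder.finish_job(): hands the job in; it is judged then, once.
The state is a dict: "clock": time; "qpos": joint angles; "qd": joint speeds; "tau": joint torques, N m; "eef_pos": TCP position; "tool_rot": TCP orientation; "force": force on the tool from outside, world axes, zero at the start; "torque": the same for the moment, N m; "width": finger opening in mm; "gripper_force": force on a finger pad.
Only numpy, scipy, OpenCV 4.12 (cv2) and the standard library are available. Lean on these libraries where they do the work, as an engineer would, in place of code of your own. Each camera call takes 0.05 s, during which the arm holds its last target. There are 200 camera calls.

## Working session

There is one attempt and no reset: what is moved stays moved. The work goes in short steps, Python scripts to look and compute and a tool call to move; the robot and the scene stay as the last step left them, time stands still between calls to the robot, and variables do not carry over. Pictures are saved under pics/ and viewed, at most 10 in all, crops included, and the job is handed in when it is done.

Besides the shell and the picture viewer there is one more tool, called after "Request:" by a JSON object that holds its "name" and its "arguments", one argument or row to a line. arm_command: Moves the arm, as the interface text tells. Its arguments: {"type":"object","properties":{"series":{"type":"array","items":{"type":"number"}}},"required":["series"]}

```bash
mkdir -p pics; cat > h.py <<'E'
import numpy as np, cv2
from cell import monitor, viewer, workorder
from scipy.spatial.transform import Rotation as Ro
def grab(n):
    m=viewer.camera_model(n); p,d=viewer.get_image(n); return p,d,m
def cloud(d,m):
    v,u=np.indices(d.shape); K=np.array(m["mtx"])
    c=np.stack([(u-K[0,2])/K[0,0]*d,(v-K[1,2])/K[1,1]*d,d],-1)
    return (c-np.array(m["t"]))@np.array(m["R"])
def proj(X,m):
    c=np.array(m["R"])@X+np.array(m["t"]); q=np.array(m["mtx"])@c; return q[:2]/q[2]
E
python3 - <<'E'
from h import *
s=monitor.read_state(); print({k:np.round(v,3).tolist() for k,v in s.items()})
P=[]
for n in("top","side"):
    p,d,m=grab(n); np.savez(f"{n}.npz",p=p,d=d,**{k:np.array(v) for k,v in m.items()}); P.append(p)
    cv2.imwrite(f"pics/{n}.png",p[...,::-1])
E
```

```text
{'clock': 0.0, 'qpos': [1.053, 0.629, 0.038, 1.518, -0.027, 0.996, -0.02], 'qd': [-0.0, 0.001, 0.001, -0.001, 0.001, -0.001, 0.001], 'tau': [0.0, -56.34, 1.226, -19.344, 0.011, 0.011, 0.0], 'eef_pos': [283.554, -584.18, 230.384], 'tool_rot': [-3.14, -0.0, 0.452], 'force': [0.678, 0.599, -0.118], 'torque': [-0.034, 0.016, -0.065], 'gripper_force': 0.0, 'width': 85.494}
```

View pics/top.png

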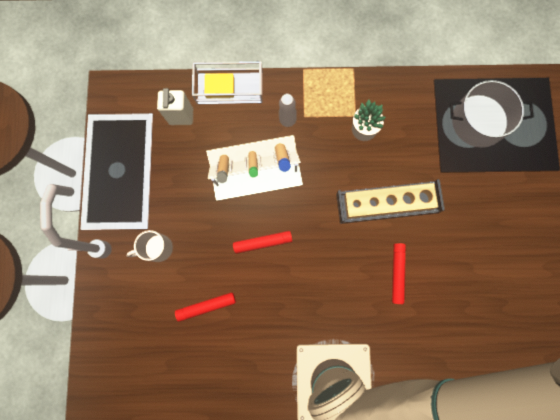

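View pics/side.png

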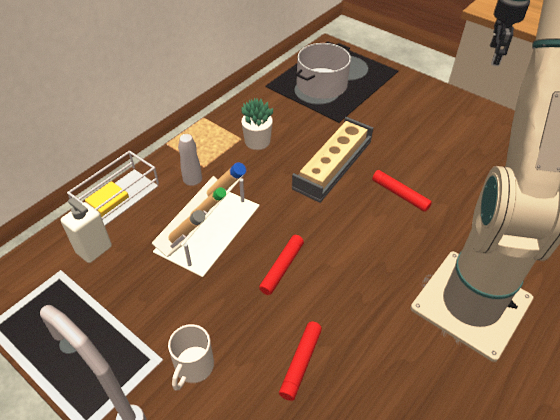

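The top view shows a blue-capped rod at (284,163), a grey-capped one at (222,172) and a green-capped one at (253,168), all in the stand. The red rods at (262,242), (399,273) and (204,306) are decoys. I choose (284,163). The rack is at about (390,201), with its 34 mm hole likely the second from the right, at (409,198). Next I measure and take a close crop.

```bash
cat > meas.py <<'E'
from h import *
p,d,m=grab("top"); C=cloud(d,m); hsv=cv2.cvtColor(p,cv2.COLOR_RGB2HSV)
rng=lambda a,b:cv2.inRange(hsv,np.array(a),np.array(b))>0
def rep(n,M):
    X=C[M&(d>0)]; print(n,len(X),X.mean(0).round(1),X.min(0).round(1),X.max(0).round(1)); return X
box=lambda u0,v0,u1,v1:(lambda M:(M.__setitem__((slice(v0,v1),slice(u0,u1)),True),M)[1])(np.zeros(d.shape,bool))
rep("blue cap",rng((105,120,60),(130,255,255))&box(270,140,300,180))
rep("green cap",rng((45,120,40),(80,255,255))&box(240,150,265,185))
# stand low plate outline
M=(hsv[...,1]<50)&(hsv[...,2]>150)&box(195,130,310,205)
X=rep("stand",M); r=cv2.minAreaRect(X[:,:2].astype(np.float32)); print("stand rect",r)
# rack: everything above 40mm in box
M=(C[...,2]>45)&(C[...,2]<75)&box(330,175,448,228)
X=rep("rack top",M); print("rack rect",cv2.minAreaRect(X[:,:2].astype(np.float32)))
B=rng((12,60,120),(35,255,255))&box(335,178,445,226)
X=rep("board",B); print("board rect",cv2.minAreaRect(X[:,:2].astype(np.float32)))
h=(hsv[...,2]<120).astype(np.uint8)
for c in cv2.findContours(((~B)&box(342,180,440,224)).astype(np.uint8),cv2.RETR_LIST,cv2.CHAIN_APPROX_NONE)[0]:
    if 20<cv2.contourArea(c)<400:
        (u,v),rad=cv2.minEnclosingCircle(c); mm=cv2.moments(c);u,v=mm["m10"]/mm["m00"],mm["m01"]/mm["m00"]
        K=m["mtx"]; R=np.array(m["R"]);t=np.array(m["t"]); o=-R.T@t; ray=R.T@np.linalg.inv(K)@[u,v,1]
        print("hole",(round(u,1),round(v,1)),round(rad,1),(o+ray*(58-o[2])/ray[2]).round(1))
a=cv2.resize(p[125:210,195:310],None,fx=5,fy=5,interpolation=cv2.INTER_CUBIC)
cv2.imwrite("pics/crop1.png",a[...,::-1])
E
python3 meas.py
```

```text
blue cap 100 [584.  126.5 166.5] [570.8 113.4 155. ] [600.3 140.  176.2]
green cap 33 [565.3 209.5 165.3] [556.9 201.1 156.5] [572.4 217.2 173.2]
stand 3617 [608.1 218.4  29.7] [523.1  75.7  -5.3] [713.8 357.9 172.3]
stand rect ((621.7489013671875, 218.13885498046875), (161.3093719482422, 266.3883972167969), 9.689208984375)
rack top 2024 [ 503.8 -172.9   56.7] [ 445.1 -326.6   45. ] [564.7 -24.1  66. ]
rack rect ((504.5819091796875, -175.7758331298828), (92.02312469482422, 297.09295654296875), 5.625515460968018)
board 3653 [ 509.4 -170.6   31.4] [ 436.9 -355.   -10.5] [585.8 -20.1  66. ]
board rect ((510.8199462890625, -187.57081604003906), (332.5682678222656, 145.70095825195312), 89.0225830078125)
hole (389.6, 200.6) 3.6 [ 502.3 -172.9   58. ]
hole (406.6, 198.9) 4.4 [ 506.6 -222.1   58. ]
hole (423.5, 197.0) 5.0 [ 511.6 -270.7   58. ]
```

View pics/crop1.png

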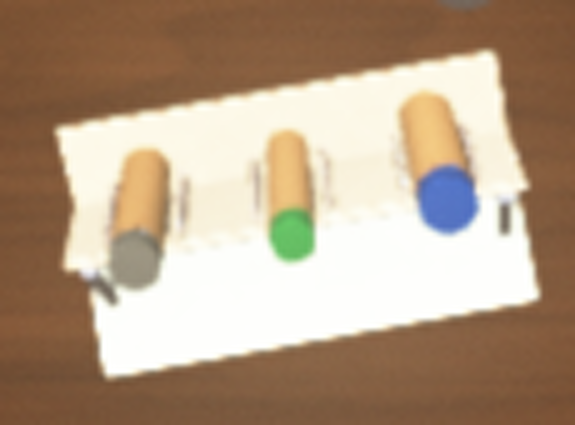

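The crop confirms the blue-capped rod as the stand's right-hand one, at about crop (447,200). Next I move the wrist over it.

Request:
{"name": "arm_command", "arguments": {
  "series": [100, 2.8, -2.6, -0.6, 0, 100, 5.6, -5.2, -1.2, 0, 100, 8.4, -7.8, -1.8, 0, 100, 11.2, -10.4, -2.3, 0, 100, 14, -13, -2.8, 0]
}}

```text
clock: 0.57
eef_pos: [353.3, -404.9, 259.4]
tool_rot: [-3.141, -0.0, 0.452]
force: [1.0, 0.1, 0.2]
width: 85.5
gripper_force: 0.0
```

Request:
{"name": "arm_command", "arguments": {
  "series": [100, 2.8, -2.6, -0.6, 0, 100, 5.6, -5.2, -1.2, 0, 100, 8.4, -7.8, -1.8, 0, 100, 11.2, -10.4, -2.3, 0, 100, 14, -13, -2.8, 0]
}}

```text
clock: 0.98
eef_pos: [422.4, -226.8, 287.6]
tool_rot: [3.142, -0.0, 0.452]
force: [1.1, -0.7, -0.4]
width: 85.1
gripper_force: 0.0
```

Request:
{"name": "arm_command", "arguments": {
  "series": [100, 2.8, -2.6, -0.6, 0, 100, 5.6, -5.2, -1.2, 0, 100, 8.4, -7.8, -1.8, 0, 100, 11.2, -10.4, -2.3, 0, 100, 14, -13, -2.8, 0]
}}

```text
clock: 1.4
eef_pos: [491.6, -48.7, 315.6]
tool_rot: [3.141, -0.0, 0.452]
force: [-0.1, 0.4, 0.3]
width: 85.4
gripper_force: 0.0
```

Request:
{"name": "arm_command", "arguments": {
  "series": [100, 2.8, -2.6, -0.6, 4, 100, 5.6, -5.2, -1.2, 8, 100, 8.4, -7.8, -1.8, 12, 100, 11.2, -10.4, -2.3, 16, 100, 12, -13, -2.8, 16.2]
}}

```text
clock: 1.82
eef_pos: [544.8, 122.5, 343.1]
tool_rot: [-3.14, -0.002, 0.168]
force: [-0.4, 0.1, -0.4]
width: 85.2
gripper_force: 0.0
```

```bash
python3 - <<'E'
from h import *
s=monitor.read_state(); print(s["clock"],s["eef_pos"],s["tool_rot"],s["qpos"])
p,d,m=grab("wrist"); np.savez("w1.npz",p=p,d=d,**{k:np.array(v) for k,v in m.items()}); cv2.imwrite("pics/w1.png",p[...,::-1])
E
```

```text
1.8167 [544.78804227 122.53315742 343.07667112] [-3.14038547e+00 -2.03791778e-03  1.68027222e-01] [-0.22067207  0.3867914  -0.07325638  1.61880003  0.02940923  1.13493508
 -1.70366211]
```

View pics/w1.png

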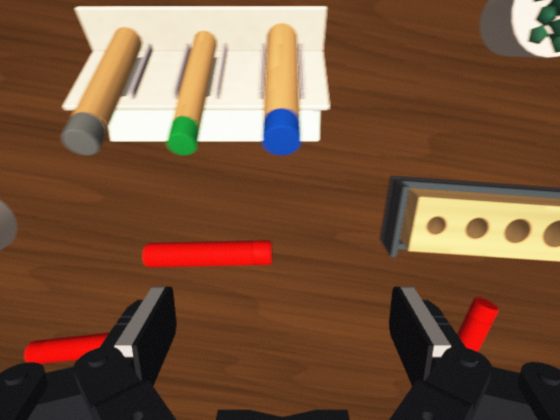

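The wrist view shows the blue cap at (282,133) with its rod running up to (282,30), the green cap at (183,135), the grey cap at (84,134), and the rack at lower right. I fit the cylinder and get the stand's yaw from the depth data.

```bash
cat > fit.py <<'E'
from h import *
from scipy.optimize import least_squares
def fitcyl(X,r,p0,a0):
    # axis: point at z=z0 ; direction from (tx,ty)
    def f(q):
        a=np.array([q[2],q[3],1.]);a/=np.linalg.norm(a); w=X-np.array([q[0],q[1],p0[2]])
        return np.linalg.norm(np.cross(w,a),axis=1)-r
    s=least_squares(f,[p0[0],p0[1],a0[0],a0[1]],loss="soft_l1",f_scale=1.0); q=s.x
    a=np.array([q[2],q[3],1.]);a/=np.linalg.norm(a); return np.array([q[0],q[1],p0[2]]),a,np.median(abs(f(q)))
E
python3 - <<'E'
from fit import *
z=np.load("w1.npz");p,d=z["p"],z["d"];C=cloud(d,z);hsv=cv2.cvtColor(p,cv2.COLOR_RGB2HSV)
for n,(u0,u1),r,lo in(("blue",(255,310),17,105),):
    B=(cv2.inRange(hsv,(lo,120,40),(130,255,255))>0); W=(cv2.inRange(hsv,(8,60,90),(25,255,255))>0)
    box=np.zeros_like(B);box[15:160,u0:u1]=1
    M=cv2.erode(((B|W)&box).astype(np.uint8),np.ones((3,3)))>0
    X=C[M&(C[...,2]>20)]; c,a,e=fitcyl(X,r,[620,120,100],[-.68,-.11]); print(n,len(X),c.round(1),a.round(3),"err",e)
    t=(X-c)@a; print("axial range",np.percentile(t,[0.5,99.5]))
    Xb=C[B&box&(d>0)]; tb=(Xb-c)@a; print("cap t",np.percentile(tb,[1,99]).round(1)); end=c+a*np.percentile(tb,99)
    print("cap end",end.round(1),"grip",(end-32*a).round(1),"foot",(end-170*a).round(1),"yaw",np.arctan2(-a[1],-a[0]),"tilt",np.arccos(a[2]))
M=(hsv[...,1]<60)&(hsv[...,2]>140);M[:,:60]=0;M[150:]=0;M[:,335:]=0
E
```

```text
blue 3885 [626.6 135.5 100. ] [-0.555 -0.103  0.825] err 0.4108626095164354
axial range [-86.22761469  80.7464719 ]
cap t [-40.8  80.5]
cap end [581.9 127.2 166.5] grip [599.6 130.5 140.1] foot [676.3 144.7  26.2] yaw 0.18318819666052114 tilt 0.6002157088987708
```

Request:
{"name": "arm_command", "arguments": {
  "series": [100, 2.5, 0, 2, -0.9, 100, 5.5, 0.1, 5, -0.9, 100, 5.5, 0.1, 8, -0.9, 100, 5.5, 0.1, 11, -0.9, 100, 5.5, 0.1, 11, -0.9]
}}

```text
clock: 2.28
eef_pos: [592.8, 125.7, 226.9]
tool_rot: [3.141, 0.013, 0.185]
force: [-0.8, -0.2, -0.5]
width: 85.2
gripper_force: 0.0
```

```bash
cat > go.py <<'E'
from h import *
import sys
x,y,z,yaw=map(float,sys.argv[1:5]); s=monitor.read_state(); p=np.array(s["eef_pos"]); R=Ro.from_euler("xyz",s["tool_rot"])
print("clk",round(s["clock"],2),"pos",p.round(1),"yaw",round(s["tool_rot"][2],4),"F",np.round(s["force"],1),"w",s["width"])
print("shift cm",(R.inv().apply([x,y,z]-p)/10).round(2),"roll deg",round(np.degrees(s["tool_rot"][2]-yaw),2))
E
python3 go.py 599.5 130.5 117 0.183
```

```text
clk 2.28 pos [592.8 125.7 226.9] yaw 0.1849 F [-0.8 -0.2 -0.5] w 85.16814864607139
shift cm [ 0.89 -0.36 10.98] roll deg 0.11
```

Request:
{"name": "arm_command", "arguments": {
  "series": [100, 0, 0, 1, 0, 100, 0, 0, 3, 0, 100, 0, 0, 4, 0, 100, 0, 0, 4, 0, 100, 0, 0, 4, 0]
}}

```text
clock: 2.7
eef_pos: [597.4, 127.1, 194.3]
tool_rot: [-3.142, -0.001, 0.185]
force: [0.8, 0.4, 0.5]
width: 85.2
gripper_force: 0.0
```

```bash
python3 go.py 599.5 130.5 117 0.183
```

```text
clk 2.7 pos [597.4 127.1 194.3] yaw 0.1847 F [0.8 0.4 0.5] w 85.15421333385548
shift cm [ 0.26 -0.3   7.73] roll deg 0.1
```

Request:
{"name": "arm_command", "arguments": {
  "series": [100, 0.2, -0.3, 2, 0.1, 100, 0.2, -0.3, 4.5, 0.1, 100, 0.2, -0.3, 7, 0.1, 100, 0.2, -0.3, 7.8, 0.1, 100, 0.2, -0.3, 7.8, 0.1]
}}

```text
clock: 3.12
eef_pos: [597.7, 130.2, 114.5]
tool_rot: [3.141, 0.002, 0.183]
force: [-0.2, -0.2, 1.1]
width: 85.4
gripper_force: 0.0
```

```bash
python3 go.py 599.5 130.5 117 0.183; python3 - <<'E'
from h import *
p,d,m=grab("wrist"); cv2.imwrite("pics/w2.png",p[...,::-1])
E
```

```text
clk 3.12 pos [597.7 130.2 114.5] yaw 0.183 F [-0.2 -0.2  1.1] w 85.36540701652856
shift cm [ 0.18 -0.   -0.25] roll deg 0.0
```

View pics/w2.png

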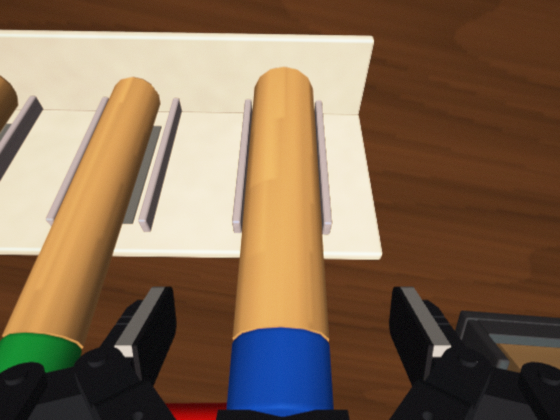

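The rod, at (282,300), is centred between the open fingers at (155,330) and (410,330), and the stand's back edge is clear. I close the gripper.

Request:
{"name": "arm_command", "arguments": {
  "series": [60, 0.1, 0, -0.2, 0, 40, 0.1, 0, -0.2, 0, 20, 0.1, 0, -0.2, 0, 20, 0.1, 0, -0.2, 0, 20, 0.1, 0, -0.2, 0]
}}

```text
clock: 3.58
eef_pos: [600.0, 130.6, 118.5]
tool_rot: [-3.142, -0.002, 0.183]
force: [-1.3, -0.6, 4.4]
width: 33.1
gripper_force: 59.0
```

Request:
{"name": "arm_command", "arguments": {
  "series": [20, 0, 0, 0, 0, 20, 0, 0, 0, 0, 20, 0, 0, 0, 0, 20, 0, 0, 0, 0, 20, 0, 0, 0, 0]
}}

```text
clock: 4.0
eef_pos: [600.0, 130.6, 118.5]
tool_rot: [-3.142, -0.002, 0.183]
force: [-0.8, -0.5, 6.4]
width: 32.6
gripper_force: 59.0
```

Request:
{"name": "arm_command", "arguments": {
  "series": [20, -0.3, 0, -0.4, 0, 20, -0.6, 0, -0.9, 0, 20, -1.2, 0, -1.7, 0, 20, -1.7, 0, -2.5, 0, 20, -2.3, 0, -3.3, 0]
}}

```text
clock: 4.42
eef_pos: [577.0, 126.4, 151.5]
tool_rot: [-3.141, -0.002, 0.183]
force: [3.1, 1.2, -0.3]
width: 32.7
gripper_force: 59.4
```

Request:
{"name": "arm_command", "arguments": {
  "series": [20, -0.9, 0, -1.3, 0, 20, -2.1, 0, -3, 0, 20, -3.3, 0, -4.8, 0, 20, -4.8, 0, -7, 0, 20, -6, 0, -8.8, 0]
}}

```text
clock: 4.83
eef_pos: [514.7, 114.8, 239.6]
tool_rot: [3.141, 0.004, 0.183]
force: [-0.4, -0.7, -0.4]
width: 32.7
gripper_force: 59.9
```

Request:
{"name": "arm_command", "arguments": {
  "series": [20, 0, 0, -1.5, 0, 20, 0, 0, -3, 0, 20, 0, 0, -4, 0, 20, 0, 0, -4, 0, 20, 0, 0, -4, 0]
}}

```text
clock: 5.25
eef_pos: [517.0, 115.3, 278.4]
tool_rot: [3.142, 0.001, 0.183]
force: [0.2, -0.4, -1.1]
width: 32.3
gripper_force: 59.9
```

```bash
python3 go.py 599.5 130.5 117 0.183; python3 - <<'E'
from h import *
p,d,m=grab("wrist"); np.savez("w3.npz",p=p,d=d,**{k:np.array(v) for k,v in m.items()}); cv2.imwrite("pics/w3.png",p[...,::-1])
E
```

```text
clk 5.25 pos [517.  115.3 278.4] yaw 0.183 F [ 0.2 -0.4 -1.1] w 32.34437217989872
shift cm [ 8.4   0.   16.13] roll deg 0.0
```

View pics/w3.png

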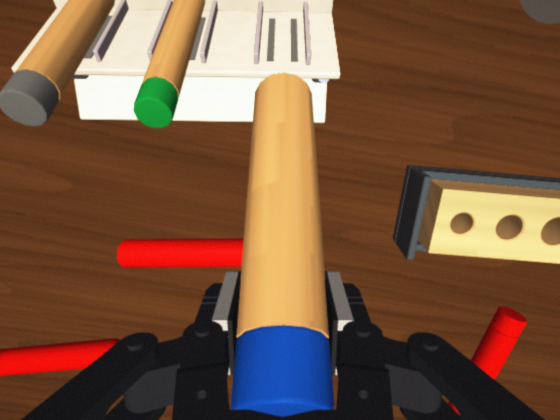

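The rod is clear of the stand, still tilted and gripped just below its cap; its foot is at (282,90). My plan is to press the foot against the rack's near outer wall, so the rod swings upright between the pads. I carry it there now.

Request:
{"name": "arm_command", "arguments": {
  "series": [20, -1, 1.6, 0, 0, 20, -2.5, 3.8, 0, 0, 20, -4, 6.2, 0, 0, 20, -5.6, 8.6, 0, 0, 20, -7.2, 11, 0, 0]
}}

```text
clock: 5.72
eef_pos: [465.3, -6.9, 276.9]
tool_rot: [-3.141, 0.003, 0.184]
force: [1.4, -0.4, -0.4]
width: 32.8
gripper_force: 59.8
```

Request:
{"name": "arm_command", "arguments": {
  "series": [20, -1.5, 2.3, 0, 0, 20, -3, 4.5, 0, 0, 20, -4.5, 6.7, 0, 0, 20, -6, 8.9, 0, 0, 20, -7.2, 11, 0, 0]
}}

```text
clock: 6.13
eef_pos: [414.0, -128.2, 277.1]
tool_rot: [-3.14, 0.003, 0.182]
force: [0.2, -0.8, -0.4]
width: 32.9
gripper_force: 59.8
```

Request:
{"name": "arm_command", "arguments": {
  "series": [20, -2, 3, 0, 1, 20, -4, 6, 0, 3, 20, -5.7, 8.7, 0, 5, 20, -6.8, 10.3, 0, 5, 20, -7.2, 11, 0, 5]
}}

```text
clock: 6.55
eef_pos: [362.8, -250.9, 277.2]
tool_rot: [-3.141, 0.003, 0.09]
force: [-0.2, 0.3, -2.0]
width: 32.8
gripper_force: 59.8
```

```bash
python3 go.py 365 -250 250 0.096; python3 - <<'E'
from h import *
p,d,m=grab("wrist"); np.savez("w4.npz",p=p,d=d,**{k:np.array(v) for k,v in m.items()}); cv2.imwrite("pics/w4.png",p[...,::-1])
E
```

```text
clk 6.55 pos [ 362.8 -250.9  277.2] yaw 0.0904 F [-0.2  0.3 -2. ] w 32.80960257279389
shift cm [ 0.24 -0.07  2.72] roll deg -0.32
```

View pics/w4.png

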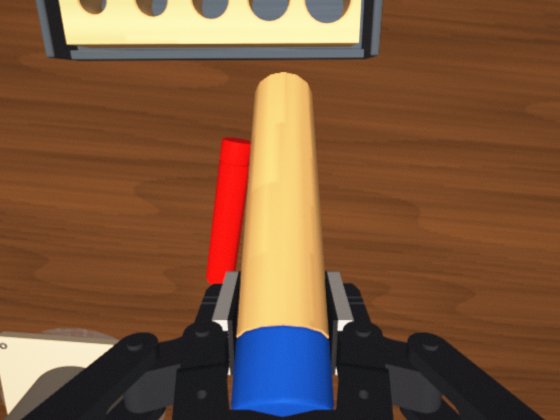

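The rack's near wall is at rows 45-58 and columns 45-380, the holes are cut by the image's top edge, and the tilted rod's foot is at (283,85). I measure the wall, board and rod from depth.

```bash
cat > rod.py <<'E'
from fit import *
def rod(f):
    z=np.load(f);p,d=z["p"],z["d"];C=cloud(d,z);hsv=cv2.cvtColor(p,cv2.COLOR_RGB2HSV)
    s=monitor.read_state();tcp=np.array(s["eef_pos"])
    M=((cv2.inRange(hsv,(8,60,90),(28,255,255))>0)|(cv2.inRange(hsv,(105,120,40),(130,255,255))>0)); M[:,:225]=0;M[:,340:]=0;M[:62]=0
    M=cv2.erode(M.astype(np.uint8),np.ones((5,5)))>0; M&=(d>0)
    X=C[M]; X=X[(X[:,2]<tcp[2]+90)&(X[:,2]>tcp[2]-125)]
    c,a,e=fitcyl(X,17,[tcp[0],tcp[1],tcp[2]+21],[-.68,-.06]); R=Ro.from_euler("xyz",s["tool_rot"]).as_matrix()
    t=(X-c)@a; at=R.T@a
    print("rod at grip rel tcp (tool mm)",(R.T@(c-tcp)).round(1),"axis tool",at.round(3),"err",round(e,2),"n",len(X),"t",np.percentile(t,[.3,99.7]).round(1),"cap t", )
    return c,a
E
python3 - <<'E'
from rod import *
rod("w4.npz")
z=np.load("w4.npz");p,d=z["p"],z["d"];C=cloud(d,z)
for u in(80,150,220,330,350):
    print(u,[tuple(C[v,u].round(0).astype(int)) for v in range(36,66,3)])
# wall outer edge: top-most points >45mm, min x per y-bin
M=(C[...,2]>52)&(C[...,2]<66);M[70:]=0
X=C[M]; 
pts=[]
for y in np.arange(-310,-40,6):
    S=X[abs(X[:,1]-y)<3]
    if len(S)>4: pts.append((y,np.percentile(S[:,0],2)))
pts=np.array(pts);k=np.polyfit(pts[:,0],pts[:,1],1);res=pts[:,1]-np.polyval(k,pts[:,0]);g=abs(res)<2.5;k=np.polyfit(pts[g,0],pts[g,1],1);print("wall x=",k,"yaw",-np.arctan(k[0]),pts[g,0].min(),pts[g,0].max(),X[:,1].min(),X[:,1].max(),res.std())
print("wall x at y=-240",np.polyval(k,-240))
E
```

```text
rod at grip rel tcp (tool mm) [ -1.    0.1 -21. ] axis tool [-0.565 -0.003 -0.825] err 0.31 n 25128 t [-133.5   31.5] cap t
80 [(np.int64(468), np.int64(-64), np.int64(57)), (np.int64(466), np.int64(-64), np.int64(58)), (np.int64(463), np.int64(-64), np.int64(59)), (np.int64(461), np.int64(-54), np.int64(39)), (np.int64(460), np.int64(-41), np.int64(13)), (np.int64(456), np.int64(-49), np.int64(30)), (np.int64(454), np.int64(-49), np.int64(31)), (np.int64(451), np.int64(-48), np.int64(29)), (np.int64(449), np.int64(-33), np.int64(0)), (np.int64(446), np.int64(-33), np.int64(0))]
150 [(np.int64(474), np.int64(-125), np.int64(57)), (np.int64(471), np.int64(-125), np.int64(59)), (np.int64(469), np.int64(-125), np.int64(58)), (np.int64(467), np.int64(-117), np.int64(35)), (np.int64(466), np.int64(-109), np.int64(11)), (np.int64(462), np.int64(-115), np.int64(30)), (np.int64(460), np.int64(-115), np.int64(30)), (np.int64(457), np.int64(-115), np.int64(29)), (np.int64(455), np.int64(-105), np.int64(0)), (np.int64(452), np.int64(-105), np.int64(0))]
220 [(np.int64(479), np.int64(-186), np.i
[... 848 characters left out ...]
.int64(1)), (np.int64(469), np.int64(-291), np.int64(1))]
350 [(np.int64(489), np.int64(-299), np.int64(58)), (np.int64(487), np.int64(-299), np.int64(57)), (np.int64(485), np.int64(-300), np.int64(55)), (np.int64(485), np.int64(-305), np.int64(24)), (np.int64(484), np.int64(-307), np.int64(14)), (np.int64(480), np.int64(-305), np.int64(28)), (np.int64(477), np.int64(-305), np.int64(29)), (np.int64(474), np.int64(-306), np.int64(30)), (np.int64(474), np.int64(-311), np.int64(0)), (np.int64(471), np.int64(-311), np.int64(1))]
wall x= [-9.46801453e-02  4.56556418e+02] yaw 0.0943987426026445 -304.0 -52.0 -325.7505182184215 -27.78780531713947 3.8234695089649575
wall x at y=-240 479.2796531781911
```

Request:
{"name": "arm_command", "arguments": {
  "series": [20, 0, 0, 2, -0.2, 20, 0, 0, 5, -0.2, 20, 0, 0, 8, -0.2, 20, 0, 0, 11, -0.2, 20, 0, 0, 13, -0.2]
}}

```text
clock: 7.02
eef_pos: [364.9, -245.7, 145.7]
tool_rot: [-3.138, 0.003, 0.102]
force: [0.6, -0.6, -1.1]
width: 32.7
gripper_force: 59.8
```

Request:
{"name": "arm_command", "arguments": {
  "series": [20, 0, 0, 1, 0, 20, 0.5, 0, 2, 0, 20, 1, 0, 2, 0, 20, 1.2, 0, 2, 0, 20, 1.2, 0, 2, 0]
}}

```text
clock: 7.43
eef_pos: [379.2, -246.8, 128.8]
tool_rot: [3.141, -0.002, 0.101]
force: [1.2, 0.7, -1.0]
width: 32.7
gripper_force: 59.8
```

```bash
python3 go.py 382 -255 126 0.0944
```

```text
clk 7.43 pos [ 379.2 -246.8  128.8] yaw 0.101 F [ 1.2  0.7 -1. ] w 32.71372803485291
shift cm [0.19 0.84 0.28] roll deg 0.38
```

Request:
{"name": "arm_command", "arguments": {
  "series": [20, 0.3, 0, 0.2, 0.4, 20, 0.6, 0, 0.2, 0.4, 20, 0.9, 0, 0.2, 0.4, 20, 1.2, 0, 0.2, 0.4, 20, 1.5, 0, 0.2, 0.4]
}}

```text
clock: 7.85
eef_pos: [390.6, -245.6, 126.4]
tool_rot: [-3.141, 0.003, 0.092]
force: [-6.6, -1.5, 2.3]
width: 32.6
gripper_force: 60.3
```

Request:
{"name": "arm_command", "arguments": {
  "series": [20, 0.2, 0, 0, 0, 20, 0.4, 0, 0, 0, 20, 0.6, 0, -0.1, 0, 20, 0.8, 0, -0.2, 0, 20, 1, 0, -0.3, 0]
}}

```text
clock: 8.27
eef_pos: [398.0, -244.3, 128.8]
tool_rot: [-3.138, 0.008, 0.091]
force: [-8.4, -1.8, 3.4]
width: 32.6
gripper_force: 60.7
```

```bash
python3 - <<'E'
from h import *
p,d,m=grab("wrist"); np.savez("w5.npz",p=p,d=d,**{k:np.array(v) for k,v in m.items()})
cv2.imwrite("pics/w5.png",p[...,::-1])
from rod import *
rod("w5.npz"); print(monitor.read_state()["force"])
E
```

```text
rod at grip rel tcp (tool mm) [ -1.9  -0.1 -21. ] axis tool [-0.516 -0.001 -0.857] err 0.51 n 26373 t [-131.5   31.5] cap t
[-6.6026746  -1.43356798  2.92386242]
```

View pics/w5.png

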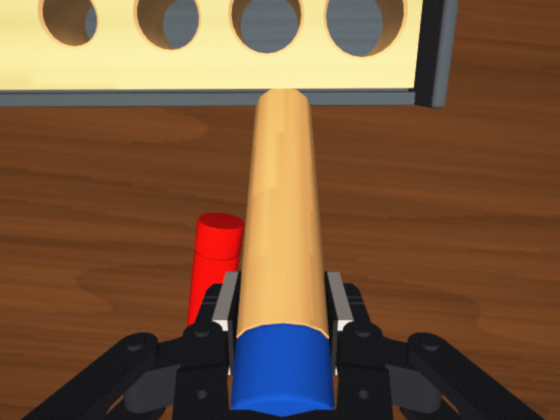

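The push works: the rod turns in the pads at about 8 N, and its tilt is now 0.54 rad. The view shows the holes at (68,20), (167,20), (267,20) for 34 mm and (365,20), and the foot against the rack at (283,95). I carry on.

Request:
{"name": "arm_command", "arguments": {
  "series": [20, 0.5, 0, -0.4, 0, 20, 1.0, 0, -0.8, 0, 20, 1.5, 0, -1.1, 0, 20, 2.0, 0, -1.3, 0, 20, 2.5, 0, -1.5, 0]
}}

```text
clock: 8.73
eef_pos: [427.1, -242.3, 144.5]
tool_rot: [-3.141, 0.001, 0.092]
force: [-4.2, -0.4, -0.4]
width: 33.0
gripper_force: 59.6
```

Request:
{"name": "arm_command", "arguments": {
  "series": [20, 0.4, 0, -0.2, 0, 20, 0.8, 0, -0.4, 0, 20, 1.2, 0, -0.5, 0, 20, 1.6, 0, -0.6, 0, 20, 2, 0, -0.7, 0]
}}

```text
clock: 9.15
eef_pos: [447.3, -240.6, 151.5]
tool_rot: [-3.142, 0.0, 0.092]
force: [-3.6, -1.1, -1.0]
width: 32.9
gripper_force: 58.1
```

```bash
python3 - <<'E'
from h import *
p,d,m=grab("wrist"); np.savez("w6.npz",p=p,d=d,**{k:np.array(v) for k,v in m.items()})
from rod import *
rod("w6.npz"); print(monitor.read_state()["force"])
E
```

```text
rod at grip rel tcp (tool mm) [ -0.4  -0.6 -21. ] axis tool [-0.46   0.023 -0.888] err 4.89 n 25947 t [-148.2   33.8] cap t
[-2.67127845  0.67097568 -0.17042644]
```

```bash
sed -i 's/X=X\[(X\[:,2\]<tcp\[2\]+90).*/X=X[(X[:,2]<tcp[2]+90)\&(X[:,2]>72)]/; s/\[-.68,-.06\]/[-.3,-.03]/' rod.py; python3 - <<'E'
from rod import *
c,a=rod("w6.npz"); print(c,a,np.arccos(a[2]))
E
```

```text
rod at grip rel tcp (tool mm) [ -5.4   0.  -21. ] axis tool [-0.145  0.001 -0.989] err 0.44 n 17009 t [-102.    33.3] cap t
[ 443.38168245 -241.02357298  172.66769179] [-0.14589591 -0.01385639  0.9892029 ] 0.1470821697232501
```

Request:
{"name": "arm_command", "arguments": {
  "series": [20, 0.4, 0, 0, 0, 20, 0.8, 0, 0, 0, 20, 1.2, 0, 0, 0, 20, 1.6, 0, 0, 0, 20, 1.9, 0, 0, 0]
}}

```text
clock: 9.62
eef_pos: [466.7, -238.9, 151.4]
tool_rot: [3.141, -0.001, 0.092]
force: [-4.1, -1.1, 2.6]
width: 32.9
gripper_force: 59.0
```

Request:
{"name": "arm_command", "arguments": {
  "series": [20, 0, 0, 0, 0, 20, 0, 0, 0, 0, 20, 0, 0, 0, 0, 20, 0, 0, 0, 0, 20, 0, 0, 0, 0]
}}

```text
clock: 10.03
eef_pos: [466.7, -238.8, 151.4]
tool_rot: [3.141, -0.001, 0.092]
force: [-1.0, 1.3, -1.2]
width: 32.7
gripper_force: 59.0
```

```bash
python3 - <<'E'
from h import *
p,d,m=grab("wrist"); np.savez("w7.npz",p=p,d=d,**{k:np.array(v) for k,v in m.items()})
cv2.imwrite("pics/w7.png",p[...,::-1])
from rod import *
c,a=rod("w7.npz"); s=monitor.read_state();print(c,a,s["force"],s["eef_pos"],s["tool_rot"])
E
```

```text
rod at grip rel tcp (tool mm) [ -5.    0.1 -21. ] axis tool [-0.006 -0.001 -1.   ] err 0.65 n 15367 t [-98.7  34.7] cap t
[ 461.65100226 -239.3663716   172.44969003] [-7.47713999e-03  3.74497623e-04  9.99971976e-01] [-1.31616505 -0.28642681 -1.07897865] [ 466.68146612 -238.84976042  151.44969003] [ 3.14122786e+00 -1.42400828e-03  9.23361864e-02]
```

View pics/w7.png

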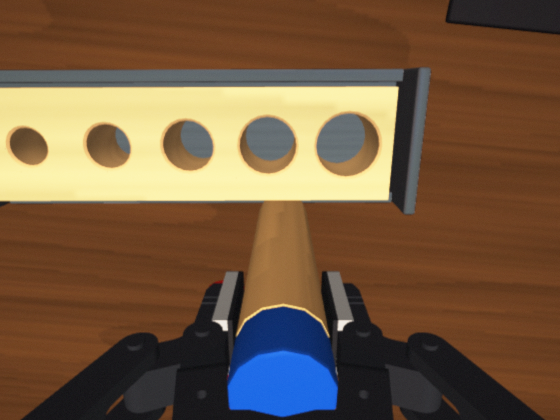

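The rod is upright to within 0.007 rad. The picture shows all five holes clearly; the 34 mm hole, second from the right, is at (267,143). I fit the holes at the board's top plane.

```bash
cat > holes.py <<'E'
from h import *
import sys
z=np.load(sys.argv[1]);p,d=z["p"],z["d"];C=cloud(d,z);hsv=cv2.cvtColor(p,cv2.COLOR_RGB2HSV)
K,R,t=z["mtx"],z["R"],z["t"];o=-R.T@t
def pl(u,v,h):
    r=R.T@np.linalg.inv(K)@np.array([u,v,1.]);return o+r*(h-o[2])/r[2]
top=(abs(C[...,2]-58)<6)&(d>0)&(cv2.inRange(hsv,(15,40,190),(35,255,255))>0)
print("board z",np.median(C[...,2][top]))
h=float(np.median(C[...,2][top]))
m8=top.astype(np.uint8);m8[:60]=0
for c in cv2.findContours(1-m8,cv2.RETR_LIST,cv2.CHAIN_APPROX_NONE)[0]:
    if 600<cv2.contourArea(c)<6000:
        W=np.array([pl(*q[0],h)[:2] for q in c]).astype(np.float32); (x,y),ax,_=cv2.fitEllipse(W)
        print("hole",c.reshape(-1,2).mean(0).round(0),"xy",round(x,1),round(y,1),"diam",np.round(ax,1))
y0=[];
E
python3 holes.py w7.npz; python3 - <<'E'
import cv2,numpy as np
E
```

```text
board z 57.839601141207936
hole [ 28. 146.] xy 498.8 -76.9 diam [22.6 23. ]
hole [108. 145.] xy 503.5 -126.5 diam [26.5 27. ]
hole [188. 145.] xy 508.4 -175.9 diam [30.4 30.9]
hole [267. 144.] xy 513.1 -225.3 diam [34.3 34.6]
hole [347. 144.] xy 517.8 -274.7 diam [38.2 38.4]
```

Request:
{"name": "arm_command", "arguments": {
  "series": [20, -0.3, 0, -0.5, 0, 20, -0.3, 0, -1.7, 0, 20, -0.3, 0, -3, 0, 20, -0.3, 0, -4, 0, 20, -0.3, 0, -4, 0]
}}

```text
clock: 10.5
eef_pos: [464.8, -240.0, 193.8]
tool_rot: [3.139, -0.005, 0.092]
force: [-0.1, -0.1, -1.2]
width: 33.0
gripper_force: 59.0
```

Request:
{"name": "arm_command", "arguments": {
  "series": [20, 1, -0.2, 0, 0, 20, 2.5, -0.4, 0, 0, 20, 4, -0.7, 0, 0, 20, 5, -0.9, 0, 0, 20, 5.5, -0.9, 0, 0]
}}

```text
clock: 10.92
eef_pos: [518.8, -223.6, 190.6]
tool_rot: [-3.141, -0.001, 0.095]
force: [0.1, -0.2, -0.3]
width: 32.9
gripper_force: 59.0
```

Request:
{"name": "arm_command", "arguments": {
  "series": [20, 0, 0, 0, 0, 20, 0, 0, 0, 0, 20, 0, 0, 0, 0, 20, 0, 0, 0, 0, 20, 0, 0, 0, 0]
}}

```text
clock: 11.33
eef_pos: [516.3, -225.5, 191.4]
tool_rot: [3.141, 0.0, 0.091]
force: [-0.0, -0.2, -1.4]
width: 33.1
gripper_force: 59.0
```

```bash
python3 go.py 517.3 -224.8 175 0.0923; python3 - <<'E'
from h import *
p,d,m=grab("wrist"); np.savez("w8.npz",p=p,d=d,**{k:np.array(v) for k,v in m.items()})
from rod import *
c,a=rod("w8.npz"); print(c,a)
E
```

```text
clk 11.33 pos [ 516.3 -225.5  191.4] yaw 0.0914 F [-0.  -0.2 -1.4] w 33.054208963364005
shift cm [ 0.1  -0.06  1.64] roll deg -0.05
rod at grip rel tcp (tool mm) [ -5.2   0.1 -21. ] axis tool [-0.006 -0.001 -1.   ] err 0.59 n 15946 t [-124.3   34.7] cap t
[ 511.32009416 -226.03659479  212.43604534] [-5.87852110e-03  1.06951509e-04  9.99982716e-01]
```

Request:
{"name": "arm_command", "arguments": {
  "series": [20, 0.1, -0.06, 0.3, 0, 20, 0.1, -0.06, 0.7, 0, 20, 0.1, -0.06, 1.0, 0, 20, 0.1, -0.06, 1.2, 0, 20, 0.1, -0.06, 1.3, 0]
}}

```text
clock: 11.8
eef_pos: [517.6, -224.3, 177.7]
tool_rot: [-3.141, 0.001, 0.092]
force: [-0.5, 0.6, -0.9]
width: 32.7
gripper_force: 59.0
```

Request:
{"name": "arm_command", "arguments": {
  "series": [20, 0, 0, 0.2, 0, 20, 0, 0, 0.4, 0, 20, 0, 0, 0.6, 0, 20, 0, 0, 0.8, 0, 20, 0, 0, 0.9, 0]
}}

```text
clock: 12.22
eef_pos: [517.8, -224.4, 169.0]
tool_rot: [-3.141, 0.0, 0.092]
force: [-0.2, -1.0, -1.3]
width: 32.7
gripper_force: 59.0
```

```bash
python3 go.py 517.3 -224.8 175 0.0923
```

```text
clk 12.22 pos [ 517.8 -224.4  169. ] yaw 0.0922 F [-0.2 -1.  -1.3] w 32.687348401062785
shift cm [-0.05  0.04 -0.6 ] roll deg -0.01
```

Request:
{"name": "arm_command", "arguments": {
  "series": [20, -0.05, 0.04, 0.2, 0, 20, -0.05, 0.04, 0.4, 0, 20, -0.05, 0.04, 0.6, 0, 20, -0.05, 0.04, 0.8, 0, 20, -0.05, 0.04, 0.8, 0]
}}

```text
clock: 12.63
eef_pos: [517.1, -224.7, 160.8]
tool_rot: [-3.141, 0.001, 0.092]
force: [-0.5, 0.5, -1.2]
width: 33.0
gripper_force: 59.0
```

It is 12 mm into the hole with no contact force. I continue gently.

Request:
{"name": "arm_command", "arguments": {
  "series": [20, 0, 0, 0.2, 0, 20, 0, 0, 0.4, 0, 20, 0, 0, 0.6, 0, 20, 0, 0, 0.8, 0, 20, 0, 0, 1, 0]
}}

```text
clock: 13.05
eef_pos: [517.4, -224.8, 151.1]
tool_rot: [-3.142, 0.0, 0.092]
force: [-0.3, -0.5, -1.7]
width: 32.5
gripper_force: 59.0
```

Request:
{"name": "arm_command", "arguments": {
  "series": [20, 0, 0, 0.2, 0, 20, 0, 0, 0.4, 0, 20, 0, 0, 0.6, 0, 20, 0, 0, 0.8, 0, 20, 0, 0, 1, 0]
}}

```text
clock: 13.47
eef_pos: [517.4, -224.9, 141.1]
tool_rot: [3.142, -0.0, 0.092]
force: [-0.1, -0.3, -0.9]
width: 32.9
gripper_force: 59.0
```

Home is expected at a TCP height of about 126. I slow down now.

Request:
{"name": "arm_command", "arguments": {
  "series": [20, 0, 0, 0.2, 0, 20, 0, 0, 0.4, 0, 20, 0, 0, 0.6, 0, 20, 0, 0, 0.8, 0, 20, 0, 0, 1, 0]
}}

```text
clock: 13.88
eef_pos: [517.5, -224.9, 131.1]
tool_rot: [3.142, -0.0, 0.092]
force: [0.1, 0.1, -1.1]
width: 32.9
gripper_force: 59.0
```

Request:
{"name": "arm_command", "arguments": {
  "series": [20, 0, 0, 0.1, 0, 20, 0, 0, 0.2, 0, 20, 0, 0, 0.3, 0, 20, 0, 0, 0.4, 0, 20, 0, 0, 0.4, 0]
}}

```text
clock: 14.3
eef_pos: [517.5, -224.9, 127.3]
tool_rot: [3.142, -0.0, 0.092]
force: [-0.5, -0.3, -0.9]
width: 32.8
gripper_force: 59.3
```

Request:
{"name": "arm_command", "arguments": {
  "series": [20, 0, 0, 0.1, 0, 20, 0, 0, 0.1, 0, 20, 0, 0, 0.2, 0, 20, 0, 0, 0.2, 0, 20, 0, 0, 0.2, 0]
}}

```text
clock: 14.72
eef_pos: [518.0, -224.9, 127.2]
tool_rot: [3.141, -0.002, 0.092]
force: [-3.4, 0.7, 13.3]
width: 33.0
gripper_force: 60.7
```

There is 13 N of contact at the expected height, so it is on the floor. I relieve the pressure, release and rise.

Request:
{"name": "arm_command", "arguments": {
  "series": [20, 0, 0, -0.15, 0, 20, 0, 0, -0.15, 0, 45, 0, 0, -0.15, 0, 60, 0, 0, -0.15, 0, 100, 0, 0, -0.15, 0]
}}

```text
clock: 15.13
eef_pos: [517.4, -224.8, 126.6]
tool_rot: [-3.141, 0.0, 0.092]
force: [0.2, -0.1, -0.9]
width: 61.2
gripper_force: 0.0
```

Request:
{"name": "arm_command", "arguments": {
  "series": [100, 0, 0, 0, 0, 100, 0, 0, 0, 0, 100, 0, 0, 0, 0, 100, 0, 0, -0.5, 0, 100, 0, 0, -1, 0]
}}

```text
clock: 15.55
eef_pos: [517.2, -224.8, 137.0]
tool_rot: [-3.141, 0.001, 0.092]
force: [-0.2, -0.0, 1.5]
width: 85.7
gripper_force: 0.0
```

Request:
{"name": "arm_command", "arguments": {
  "series": [100, 0, 0, -2, 0, 100, 0, 0, -5, 0, 100, 0, 0, -8, 0, 100, 0, 0, -11, 0, 100, -3, 0, -14, 0]
}}

```text
clock: 15.97
eef_pos: [493.1, -226.2, 278.5]
tool_rot: [3.14, -0.006, 0.097]
force: [0.6, 0.3, 0.6]
width: 85.2
gripper_force: 0.0
```

Request:
{"name": "arm_command", "arguments": {
  "series": [100, -3, 0, 0, 0, 100, -6, 0, 0, 0, 100, -7, 0, 0, 0, 100, -7, 0, 0, 0, 100, -7, 0, 0, 0]
}}

```text
clock: 16.38
eef_pos: [419.0, -234.1, 277.0]
tool_rot: [3.141, -0.002, 0.092]
force: [0.4, -0.5, -0.1]
width: 85.3
gripper_force: 0.0
```

```bash
python3 - <<'E'
from h import *
from fit import fitcyl
p,d,m=grab("wrist"); cv2.imwrite("pics/w9.png",p[...,::-1]); C=cloud(d,m); hsv=cv2.cvtColor(p,cv2.COLOR_RGB2HSV)
B=(cv2.inRange(hsv,(105,120,40),(130,255,255))>0); X=C[B&(d>0)]; print("cap z 99%",np.percentile(X[:,2],[1,50,99]).round(1))
T=X[X[:,2]>np.percentile(X[:,2],99)-4]; print("cap top centre",cv2.minEnclosingCircle(T[:,:2].astype(np.float32)))
Y=C[(d>0)&(C[...,2]>62)&(C[...,2]<178)&(np.hypot(C[...,0]-512,C[...,1]+226)<30)]
c,a,e=fitcyl(Y,17,[512,-226,120],[0,0]); print(c,a,e,monitor.read_state()["force"])
E
```

```text
cap z 99% [180.2 181.9 183.5]
cap top centre ((512.9799194335938, -225.20948791503906), 16.333206176757812)
[ 512. -226.  120.] [0. 0. 1.] nan [0.75204366 0.32658077 0.11903482]
  return _methods._mean(a, axis=axis, dtype=dtype,
  ret = ret.dtype.type(ret / rcount)
```

View pics/w9.png

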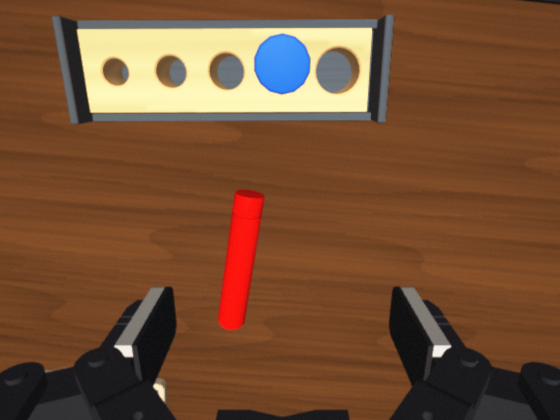

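The blue cap at (283,64) sits in the 34 mm hole. Its top is at 182 mm (12 + 170, so fully home), its centre matches the hole, and the gripper is clear. I hand the job in.

```bash
python3 -c "
from cell import workorder; print(workorder.finish_job())"
```

```text
the job is handed in; nothing more can be done
None
```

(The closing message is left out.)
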